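# Lay an egg cup and goose egg on the breakfast board

## Robot

A 6-joint arm with a two-finger parallel gripper is mounted at the origin on a cart in front of the work surface, level with it; the furniture and walls round the work are solid. World frame = base frame: x ahead of the robot, y to its left, z up, the work surface at z = 0. Lengths are in m, angles in rad, forces in N, time in s.
With the tool pointing down it reaches from about 0.35 to 0.775 m from the base axis. Payload 7.3 kg.
Tool frame: the origin (TCP) lies midway between the tips of the shut fingers; the grasp point (between the pads) lies 19 mm behind it; z points along the fingers, y is the line along which they close (so a half turn about z gives the same grasp; the last joint's range is limited). The gripper opens to 92 mm and grips with 3 to 60 N. Pads are 19 mm wide; open, the fingers measure 130 mm over their backs; the gripper's body (75 mm by 190 mm) begins 47 mm behind the grasp point.
Start: joints at [1.069, 0.342, 1.524, -0, 1.275, -0.146], TCP at [0.183, 0.492, 0.227] pointing down, gripper open.
Joint ranges: [-2.53, 2.53], [-0.77, 2.02], [0.04, 2.7], [-1, 4.14], [0.28, 2.66], [-3.11, 3.11]. Speed limits (rad/s): [2.57, 2.57, 3.14, 3.14, 3.14, 3.14].

## Interface

Orientations are given as [roll, pitch, yaw] about the fixed x, y, z axes, in that order (R = Rz(yaw) Ry(pitch) Rx(roll)).
In Python, from cell import robot, read_camera, camera_params, nets gives the robot as it stands. The module is installed in compiled form; this text tells all that it offers.
- The arm moves only by the tool step_arm, never from a script. Its argument "steps" is a list of rows, each an object of numbers: "x", "y", "z": the shift along the tool's x, y, z as a fraction of full scale; "rx", "ry", "rz": the turn, a rotation vector about the tool's x, y, z as a fraction of full scale; "claw": the opening, from -1 (shut) to 1 (fully open). In form: [{"x": .., "y": .., "z": .., "rx": .., "ry": .., "rz": .., "claw": ..}, ...]. A call has 1 to 12 rows; each row is the pose to reach, as a shift and turn from the pose commanded when the call began, along the tool's axes at that moment; what a row does not reach only later rows make up. Full scale, the value 1, is 750 mm for a shift and pi/4 rad for a turn. A row lasts 1/12 s, in which the tool goes at most 41.7 mm and 7.16 degrees, less where a joint would pass 70% of its speed; a pose out of reach is approached as far as the arm can. A call with a number of a shift or a turn outside -1 to 1 is refused whole. A call with a gripper value outside its range is refused whole. The fingers move at their own pace and stop on an object; "squeeze" is the grip in N (left out, the last holds). Time passes only in rows, so rows that repeat a pose let the fingers close. It gives the time, the measured TCP pose, the force, the opening and the grip force at its end, in the units of the state.
- robot.observe(): the state, without advancing time (a new reading comes with each control period).
- read_camera(name): name is "scene" or "top" or "wrist"; returns (picture, depth): 480x640x3 uint8, blue, green, red; 480x640 float32, m along the optical axis (not along the pixel's ray), 0 where there is no reading.
- camera_params(name): a dict with "fx", "fy", "cx", "cy" (pixels), "k1" (the pictures are not rectified: a ray, as slopes to the right and down, at radius r is drawn at 1 + k1 r^2 times it, then the intrinsics apply), "R" (3x3) and "t" (3): a world point X has camera coordinates R X + t; the wrist camera has in their place "hand_eye" (4x4, takes a point from camera to tool coordinates, whose origin is the TCP and whose axes are the flange's). Camera axes: x right, y down, z forward; pixel columns grow to the right and rows downward; lengths in m; the calibration is good to about 2 mm. A picture is of the moment at which its call begins: read the wrist's pose just before it. camera_params takes no time and is no camera call.
- robot.hand_in(): hands the job in; it is judged then, once.
Trained networks look in the newest picture that a camera, given by its name, has taken for a name from the list of things; names that differ only in an ending like _2 or _b are one class to them, and where a whole thing is asked for, a point or a joint stands for the part that bears it (a point fixed in the world has none). Each returns a list of dicts, best first, with "conf" (0 to 1); they miss things now and then, are a little off and sometimes report something else, mostly with a low value. They report only what shows in the picture. A call takes as long as a camera call. They do not tell look-alikes from the thing itself.
- nets.masks_of(camera, query): "region" (480x640 bool, what is visible of it) and "box" ([left, top, right, bottom] in pixels, round what is visible of it).
- nets.landmark_of(camera, query): "pixel" ([row, column] in pixels: a listed point, or the origin of a listed thing).
The state is a dict: "time": time; "qpos": joint angles; "qvel": joint speeds; "joint_efforts": joint torques, N m; "tool_pos": TCP position; "tool_rot": TCP orientation; "contact_force": force on the tool from outside, world axes, zero at the start; "torque": the same for the moment, N m; "opening": finger opening in m; "grip_force": force on a finger pad.
Only numpy, scipy, OpenCV 4.12 (cv2) and the standard library are available. Lean on these libraries where they do the work, as an engineer would, in place of code of your own. Each camera call takes 0.05 s, during which the arm holds its last target. There are 200 camera calls.

## Task

Lay the breakfast board: first stand the empty egg cup upright on the board, fully down inside its raised round rim. Then take the bigger egg from the wooden egg rack and lower it gently into the cup, pointed end up, so that it sits centred in the bowl and stays there. Do not drop or bang the egg, and leave the smaller egg, the salt shaker and the ramekin where they stand.

Things in the scene. Friction and masses are not known exactly. Their poses are not given: they have to be found in the camera images.
- egg_cup: plain white porcelain egg cup, 56 mm tall, loose, round: bowl 47 mm wide at the rim, narrow stem, round flat foot 42 mm wide. Origin: centre of the underside of its foot; z up its axis. Starts upright on the worktop. Can be gripped across the bowl, 35 to 52 mm above the origin, from any side
- cup_rim (a point): point on the egg cup's axis at the height of its rim (56 mm above its origin). The bowl's mouth is about 40 mm wide inside; the bowl is about 25 mm deep
- board: flat wooden serving board, 120 mm (its x) by 180 mm (its y), 12 mm thick, fixed to the worktop. Origin: centre of its underside. The ramekin stands on its +y half, the raised rim is on its -y half
- board_seat (a point): centre of the board's raised round rim, on the board's top surface (12 mm above the worktop), 50 mm from the board's centre along the board's -y. The rim is 8 mm high and flares: 46 mm wide inside at the bottom and 57 mm at the top, 65 mm wide outside. The egg cup's foot goes inside and stands on the board
- rack: wooden egg rack, a flat block 90 mm (its x) by 190 mm (its y), 22 mm high, fixed, with a row of three 38 mm holes at -60, 0 and +60 mm along its y. Origin: centre of its underside. The middle hole is empty; the two eggs stand in the outer holes, either way round
- goose_egg: the bigger egg, off-white, smooth and rigid, 78 mm tall, 57 mm at its widest, about 120 g, standing broad end down in one outer hole of the rack, its broad end about 8 mm below the rack's top. Origin: the lowest point of its broad end; z points to its pointed end. Seated in the egg cup its origin is about 48 mm above the underside of the cup's foot
- goose_egg_mid (a point): the bigger egg's axis at its widest height, 28.5 mm above its origin: the height to grip it, from any side; fingers fit best across the rack's short side (rack x)
- hen_egg: the smaller egg, off-white, 60 mm tall, 45 mm at its widest, standing broad end down in the other outer hole. Origin: the lowest point of its broad end. To be left alone
- salt_shaker: glass salt shaker with a metal top, 44 mm wide, 90 mm tall, loose, standing near the egg cup. Origin: centre of its underside. To be left alone
- ramekin: small white fluted ramekin, 68 mm wide, 36 mm tall, loose, standing on the board's +y half. Origin: centre of its underside. To be left alone
Things that resemble listed ones, but are neither listed nor needed, are in the scene too. What is shaped like the egg_cup but blue is not meant.

How it is judged:
By the outcome, as a careful person would: the job done as asked, in the order asked, and still so for the second after the job is handed in, with the robot touching nothing.
It also fails if it takes over 67 s, if anything falls off the work surface, if the arm or the gripper's body presses on something with over 40 N, if the wrist force passes 120 N, or if a joint passes its speed limit or range.

## Working session

There is one attempt and no reset: what is moved stays moved. The work goes in short steps, Python scripts to look and compute and a tool call to move; the robot and the scene stay as the last step left them, time stands still between calls to the robot, and variables do not carry over. Pictures are saved under pics/ and viewed, at most 10 in all, crops included, and the job is handed in when it is done.

Besides the shell and the picture viewer there is one more tool, called after "Emit:" by a JSON object that holds its "name" and its "arguments", one argument or row to a line. step_arm: Moves the arm, as the interface text tells. Its arguments: {"type":"object","properties":{"steps":{"type":"array","items":{"type":"object","properties":{"x":{"type":"number","minimum":-1,"maximum":1},"y":{"type":"number","minimum":-1,"maximum":1},"z":{"type":"number","minimum":-1,"maximum":1},"rx":{"type":"number","minimum":-1,"maximum":1},"ry":{"type":"number","minimum":-1,"maximum":1},"rz":{"type":"number","minimum":-1,"maximum":1},"claw":{"type":"number"}}}},"squeeze":{"type":"number"}},"required":["steps"]}

```bash
mkdir -p pics
cat > h.py <<'E'
import numpy as np, cv2
from scipy.spatial.transform import Rotation as Ro
from cell import robot, read_camera, camera_params, nets
def pose():
    s=robot.observe(); T=np.eye(4); T[:3,:3]=Ro.from_euler('xyz',s['tool_rot']).as_matrix(); T[:3,3]=s['tool_pos']; return T
def cam(name,T=None):
    """returns K,k1,camera-to-world 4x4"""
    p=camera_params(name)
    if 'hand_eye' in p: C=(pose() if T is None else T)@np.array(p['hand_eye'])
    else:
        C=np.eye(4); R=np.array(p['R']); C[:3,:3]=R.T; C[:3,3]=-R.T@np.array(p['t'])
    return p,C
def rays(p,rc):
    """rc Nx2 (row,col) -> slopes"""
    rc=np.atleast_2d(rc).astype(float)
    K=np.array([[p['fx'],0,p['cx']],[0,p['fy'],p['cy']],[0,0,1]])
    return cv2.undistortPoints(rc[:,::-1].reshape(-1,1,2).copy(),K,np.array([p['k1'],0,0,0,0.])).reshape(-1,2)
def cloud(p,C,depth,mask):
    rc=np.argwhere(mask&(depth>0)); s=rays(p,rc); d=depth[rc[:,0],rc[:,1]][:,None]
    return np.c_[s*d,d]@C[:3,:3].T+C[:3,3]
def on_z(p,C,rc,z):
    s=rays(p,rc); d=np.c_[s,np.ones(len(s))]@C[:3,:3].T; k=(z-C[2,3])/d[:,2:]
    return C[:3,3]+k*d
E
python3 - <<'E'
from h import *
for n in ['scene','top']:
    im,de=read_camera(n); cv2.imwrite(f'pics/{n}0.png',im); np.savez(n+'0.npz',im=im,de=de)
    p,C=cam(n); print(n,C[:3,3].round(3),C[:3,2].round(2))
    for q in ['egg_cup','goose_egg','hen_egg','board','rack','salt_shaker','ramekin']:
        for m in nets.masks_of(n,q)[:4]:
            P=cloud(p,C,de,m['region'])
            if len(P): print(q,round(m['conf'],2),np.round(m['box']),len(P),'med',np.median(P,0).round(3),'lo',np.percentile(P,2,axis=0).round(3),'hi',np.percentile(P,98,axis=0).round(3))
    for q in ['cup_rim','board_seat','goose_egg_mid','board','rack']:
        for m in nets.landmark_of(n,q)[:3]: print(q,round(m['conf'],2),np.round(m['pixel'],1),on_z(p,C,m['pixel'],{'cup_rim':.056,'board_seat':.012,'goose_egg_mid':.0425}.get(q,0)).round(4))
print(robot.observe())
E
```

```text
scene [-0.444 -0.541  0.669] [ 0.74  0.45 -0.5 ]
egg_cup 0.9 [277. 241. 295. 273.] 408 med [0.416 0.057 0.04 ] lo [0.398 0.038 0.002] hi [0.443 0.081 0.056]
egg_cup 0.78 [327. 236. 347. 264.] 377 med [ 0.508 -0.033  0.041] lo [ 0.487 -0.051 -0.   ] hi [ 0.553 -0.006  0.057]
goose_egg 0.92 [401. 282. 425. 319.] 727 med [ 0.372 -0.287  0.063] lo [ 0.361 -0.308  0.025] hi [ 0.393 -0.26   0.092]
goose_egg 0.6 [194. 210. 223. 235.] 429 med [0.451 0.331 0.034] lo [0.422 0.302 0.015] hi [0.487 0.366 0.048]
hen_egg 0.58 [359. 267. 377. 295.] 402 med [ 0.397 -0.169  0.047] lo [ 0.388 -0.186  0.02 ] hi [ 0.418 -0.146  0.07 ]
board 0.94 [216. 216. 266. 253.] 1018 med [0.461 0.243 0.012] lo [0.407 0.194 0.003] hi [0.523 0.321 0.02 ]
rack 0.91 [340. 281. 437. 338.] 2131 med [ 0.372 -0.225  0.021] lo [ 0.341 -0.319  0.001] hi [ 0.444 -0.13   0.025]
salt_shaker 0.8 [315. 246. 334. 281.] 606 med [ 0.406 -0.057  0.045] lo [ 0.398 -0.069  0.   ] hi [ 0.49  -0.025  0.088]
salt_shaker 0.72 [400. 281. 429. 314.] 751 med [ 0.373 -0.288  0.063] lo [ 0.361 -0.308  0.025] hi [ 0.398 -0.259  0.092]
ramekin 0.
[... 1941 characters left out ...]
{'time': 1.3, 'qpos': array([ 1.06899279e+00,  3.42004277e-01,  1.52405860e+00, -1.50084394e-05,
        1.27540831e+00, -1.45991965e-01]), 'qvel': array([-5.46235909e-06, -8.26596252e-04, -1.67099039e-03,  7.90414831e-04,
       -1.01911921e-03,  6.12056053e-04]), 'joint_efforts': array([-7.02234211e-04, -4.31145251e+01, -2.44475716e+01,  7.15357508e-02,
        4.84465552e-02,  6.39310156e-05]), 'tool_pos': array([0.18288094, 0.49215483, 0.22675276]), 'tool_rot': array([3.14147457e+00, 3.18766632e-05, 2.78578545e+00]), 'contact_force': array([-0.67514413,  0.35823057, -0.1797306 ]), 'torque': array([-0.00787159, -0.02130779, -0.00450207]), 'grip_force': 0.0, 'opening': 0.09166191107860762}
```

Run:
```python
import cv2,numpy as np
a=cv2.imread('pics/scene0.png')[200:350,180:450]; b=cv2.imread('pics/top0.png')[210:325,145:475]
a=cv2.resize(a,(540,300),interpolation=cv2.INTER_CUBIC); b=cv2.resize(b,(780,272),interpolation=cv2.INTER_CUBIC)
o=np.zeros((580,790,3),np.uint8); o[:300,:540]=a; o[305:577,:780]=b; cv2.imwrite('pics/c1.png',o)
```

```text
(no output)
```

View pics/c1.png

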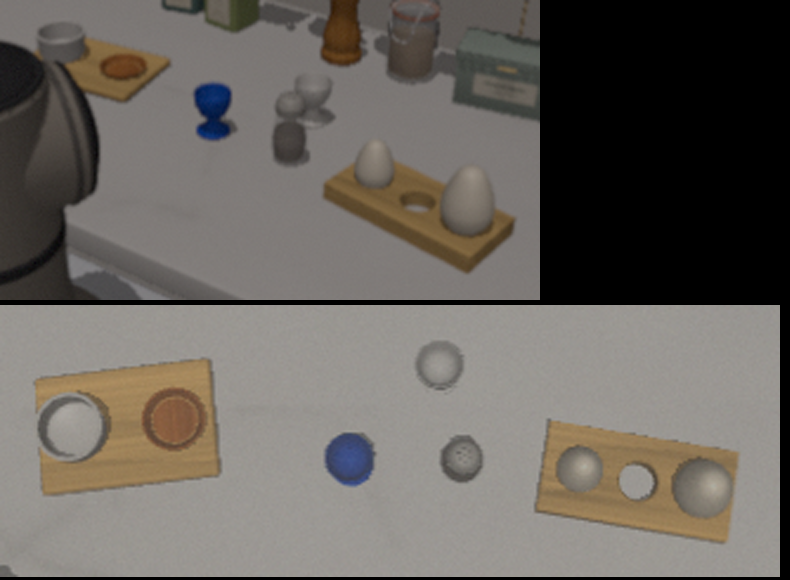

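```bash
cat >> h.py <<'E'
def go(x,y,z,yaw):
    """print the step_arm numbers to a tool-down pose"""
    T=pose(); G=np.eye(4); G[:3,:3]=Ro.from_euler('xyz',[np.pi,0,yaw]).as_matrix(); G[:3,3]=[x,y,z]
    D=np.linalg.inv(T)@G; r=Ro.from_matrix(D[:3,:3]).as_rotvec()
    print('go',[x,y,z,yaw],'xyz',(D[:3,3]/.75).round(4),'r',(r/(np.pi/4)).round(4),'rows',round(max(np.linalg.norm(D[:3,3])/.0417,np.linalg.norm(r)/.125),1))
E
python3 - <<'E'
from h import *
p=camera_params('wrist'); print(p)
go(0.43,0.2,0.3,np.pi/2+0.05); go(.46,-.03,.27,np.pi)
E
```

```text
{'fx': 418.6584544211116, 'fy': 418.6584544211116, 'cx': 319.1393000412137, 'cy': 235.79189049646394, 'k1': 0.0035238553623449433, 'hand_eye': array([[-4.91609508e-04, -9.55994646e-01, -2.93383698e-01,
         7.99664360e-02],
       [ 9.99999598e-01, -6.90041316e-04,  5.72855598e-04,
         9.22696327e-04],
       [-7.50093758e-04, -2.93383298e-01,  9.55994601e-01,
        -1.58074686e-01],
       [ 0.00000000e+00,  0.00000000e+00,  0.00000000e+00,
         1.00000000e+00]])}
go [0.43, 0.2, 0.3, 1.6207963267948966] xyz [-0.4446 -0.2504 -0.0977] r [ 2.0000e-04 -1.0000e-04  1.4833e+00] rows 9.3
go [0.46, -0.03, 0.27, 3.141592653589793] xyz [-0.5889 -0.5239 -0.0577] r [ 1.00e-04  1.00e-04 -4.53e-01] rows 14.2
```

Run:
```python
from h import *
go(0.44,0.22,0.3,np.pi)
```

```text
go [0.44, 0.22, 0.3, 3.141592653589793] xyz [-0.4478 -0.2207 -0.0977] r [ 1.00e-04  1.00e-04 -4.53e-01] rows 9.1
```

Emit:
{"name": "step_arm", "arguments": {
  "steps": [
    {"x": -0.448, "y": -0.222, "z": -0.098, "rz": -0.453, "claw": 1},
    {"x": -0.448, "y": -0.222, "z": -0.098, "rz": -0.453, "claw": 1},
    {"x": -0.448, "y": -0.222, "z": -0.098, "rz": -0.453, "claw": 1},
    {"x": -0.448, "y": -0.222, "z": -0.098, "rz": -0.453, "claw": 1},
    {"x": -0.448, "y": -0.222, "z": -0.098, "rz": -0.453, "claw": 1},
    {"x": -0.448, "y": -0.222, "z": -0.098, "rz": -0.453, "claw": 1},
    {"x": -0.448, "y": -0.222, "z": -0.098, "rz": -0.453, "claw": 1},
    {"x": -0.448, "y": -0.222, "z": -0.098, "rz": -0.453, "claw": 1},
    {"x": -0.448, "y": -0.222, "z": -0.098, "rz": -0.453, "claw": 1},
    {"x": -0.448, "y": -0.222, "z": -0.098, "rz": -0.453, "claw": 1},
    {"x": -0.448, "y": -0.222, "z": -0.098, "rz": -0.453, "claw": 1},
    {"x": -0.448, "y": -0.222, "z": -0.098, "rz": -0.453, "claw": 1}
  ]
}}

```text
$.steps[0]: bad value
```

Emit:
{"name": "step_arm", "arguments": {
  "steps": [
    {"x": -0.448, "y": -0.222, "z": -0.098, "rx": 0, "ry": 0, "rz": -0.453, "claw": 1},
    {"x": -0.448, "y": -0.222, "z": -0.098, "rx": 0, "ry": 0, "rz": -0.453, "claw": 1},
    {"x": -0.448, "y": -0.222, "z": -0.098, "rx": 0, "ry": 0, "rz": -0.453, "claw": 1},
    {"x": -0.448, "y": -0.222, "z": -0.098, "rx": 0, "ry": 0, "rz": -0.453, "claw": 1},
    {"x": -0.448, "y": -0.222, "z": -0.098, "rx": 0, "ry": 0, "rz": -0.453, "claw": 1},
    {"x": -0.448, "y": -0.222, "z": -0.098, "rx": 0, "ry": 0, "rz": -0.453, "claw": 1},
    {"x": -0.448, "y": -0.222, "z": -0.098, "rx": 0, "ry": 0, "rz": -0.453, "claw": 1},
    {"x": -0.448, "y": -0.222, "z": -0.098, "rx": 0, "ry": 0, "rz": -0.453, "claw": 1},
    {"x": -0.448, "y": -0.222, "z": -0.098, "rx": 0, "ry": 0, "rz": -0.453, "claw": 1},
    {"x": -0.448, "y": -0.222, "z": -0.098, "rx": 0, "ry": 0, "rz": -0.453, "claw": 1},
    {"x": -0.448, "y": -0.222, "z": -0.098, "rx": 0, "ry": 0, "rz": -0.453, "claw": 1},
    {"x": -0.448, "y": -0.222, "z": -0.098, "rx": 0, "ry": 0, "rz": -0.453, "claw": 1}
  ]
}}

```text
time: 2.3
tool_pos: [0.4403, 0.2183, 0.3001]
tool_rot: [3.141, -0.0, 3.139]
contact_force: [0.3, 0.6, -0.1]
opening: 0.0917
grip_force: 0.0
```

```bash
cat >> h.py <<'E'
from scipy.optimize import least_squares
def circ(P,r=None):
    f=(lambda v:np.hypot(P[:,0]-v[0],P[:,1]-v[1])-v[2]) if r is None else (lambda v:np.hypot(P[:,0]-v[0],P[:,1]-v[1])-r)
    v0=list(np.median(P[:,:2],0))+([] if r else [.03])
    return least_squares(f,v0,loss='soft_l1',f_scale=.001).x
E
cat > seat.py <<'E'
from h import *
T=pose(); im,de=read_camera('wrist'); p,C=cam('wrist',T); import sys; n=sys.argv[1]
cv2.imwrite(f'pics/w{n}.png',im); P=cloud(p,C,de,np.ones((480,640),bool)); np.save(f'P{n}.npy',P)
for q in ['board_seat','cup_rim']:
    for m in nets.landmark_of('wrist',q)[:3]: print(q,round(m['conf'],2),np.round(m['pixel'],1),on_z(p,C,m['pixel'],{'cup_rim':.056,'board_seat':.012}[q]).round(4))
d=np.hypot(P[:,0]-.477,P[:,1]-.244)
B=P[(d>.04)&(d<.055)]; print('board z',np.median(B[:,2]))
R=P[(d<.042)&(P[:,2]>.0165)&(P[:,2]<.03)]; print(len(R),'rim z95',np.percentile(R[:,2],90)); print('rim circ',circ(R))
c=circ(R)[:2]; d=np.hypot(*(P[:,:2]-c).T)
for a in np.arange(0,.045,.004): s=(d>=a)&(d<a+.004); print(round(a,3),s.sum(),np.median(P[s,2]).round(4),end=' | ')
print(); f=P[(d<.02)]; print('floor',np.median(f[:,2]))
E
python3 seat.py 1
```

```text
board_seat 0.83 [210.1 335.8] [[0.4683 0.2379 0.012 ]]
board_seat 0.59 [166.7  74.9] [[ 0.4202 -0.0389  0.012 ]]
cup_rim 0.85 [266.6  78.1] [[ 0.5164 -0.0279  0.056 ]]
board z 0.30493016838914444
762 rim z95 0.020622594938692014
rim circ [0.46679944 0.23894008 0.02928124]
0.0 41 0.0122 | 0.004 121 0.0123 | 0.008 207 0.0121 | 0.012 283 0.0121 | 0.016 369 0.0121 | 0.02 449 0.0122 | 0.024 575 0.0155 | 0.028 759 0.0195 | 0.032 1280 0.3071 | 0.036 1605 0.3027 | 0.04 1780 0.3081 | 0.044 2448 0.3195 | 
floor 0.012149938972407515
```

View pics/w1.png

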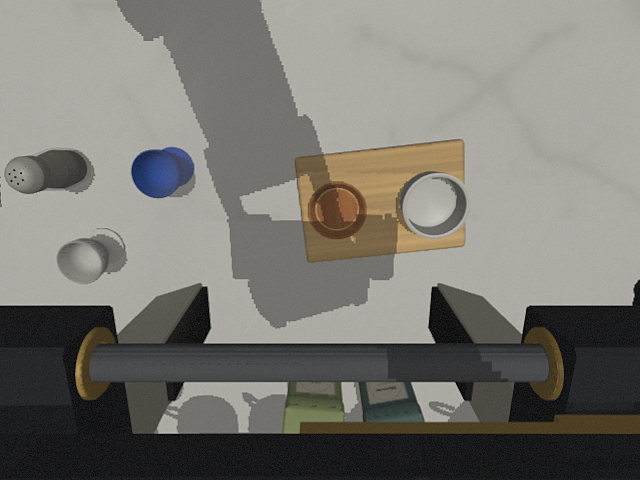

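Emit:
{"name": "step_arm", "arguments": {
  "steps": [
    {"x": -0.013, "y": -0.331, "z": 0.04, "rx": 0, "ry": 0, "rz": 0, "claw": 1},
    {"x": -0.013, "y": -0.331, "z": 0.04, "rx": 0, "ry": 0, "rz": 0, "claw": 1},
    {"x": -0.013, "y": -0.331, "z": 0.04, "rx": 0, "ry": 0, "rz": 0, "claw": 1},
    {"x": -0.013, "y": -0.331, "z": 0.04, "rx": 0, "ry": 0, "rz": 0, "claw": 1},
    {"x": -0.013, "y": -0.331, "z": 0.04, "rx": 0, "ry": 0, "rz": 0, "claw": 1},
    {"x": -0.013, "y": -0.331, "z": 0.04, "rx": 0, "ry": 0, "rz": 0, "claw": 1},
    {"x": -0.013, "y": -0.331, "z": 0.04, "rx": 0, "ry": 0, "rz": 0, "claw": 1},
    {"x": -0.013, "y": -0.331, "z": 0.04, "rx": 0, "ry": 0, "rz": 0, "claw": 1},
    {"x": -0.013, "y": -0.331, "z": 0.04, "rx": 0, "ry": 0, "rz": 0, "claw": 1}
  ]
}}

```text
time: 3.2
tool_pos: [0.4494, -0.028, 0.2702]
tool_rot: [3.141, -0.0, -3.141]
contact_force: [0.3, 0.0, -0.4]
opening: 0.0915
grip_force: 0.0
```

```bash
cat > cup.py <<'E'
from h import *
import sys; n=sys.argv[1]; g=np.array([float(sys.argv[2]),float(sys.argv[3])]); zb=float(sys.argv[4])
T=pose(); im,de=read_camera('wrist'); p,C=cam('wrist',T)
cv2.imwrite(f'pics/w{n}.png',im); P=cloud(p,C,de,np.ones((480,640),bool))
for m in nets.landmark_of('wrist','cup_rim')[:3]: print('cup_rim',round(m['conf'],2),np.round(m['pixel'],1),on_z(p,C,m['pixel'],zb+.056).round(4))
d=np.hypot(*(P[:,:2]-g).T)
R=P[(d<.04)&(P[:,2]>zb+.05)&(P[:,2]<zb+.062)]; print(len(R),'top z',np.percentile(R[:,2],95),'rim circ',circ(R),'minmax',(R.min(0)+R.max(0))/2,np.ptp(R,0))
S=P[(np.hypot(*(P[:,:2]-[.415,-.047]).T)<.05)&(P[:,2]>.05)&(P[:,2]<.12)]
if len(S): print('salt',S.min(0),S.max(0))
E
python3 cup.py 2 .515 -.028 0
```

```text
cup_rim 0.72 [266.8 318.3] [[ 0.515  -0.0274  0.056 ]]
cup_rim 0.69 [171.9 420. ] [[0.4247 0.063  0.056 ]]
481 top z 0.05694921192531832 rim circ [ 0.51142521 -0.02618809  0.0221371 ] minmax [ 0.51186269 -0.0262242   0.05392555] [0.04662965 0.04671837 0.00783451]
salt [ 0.40088715 -0.06456373  0.05018563] [ 0.43500296 -0.02939254  0.09093926]
```

View pics/w2.png

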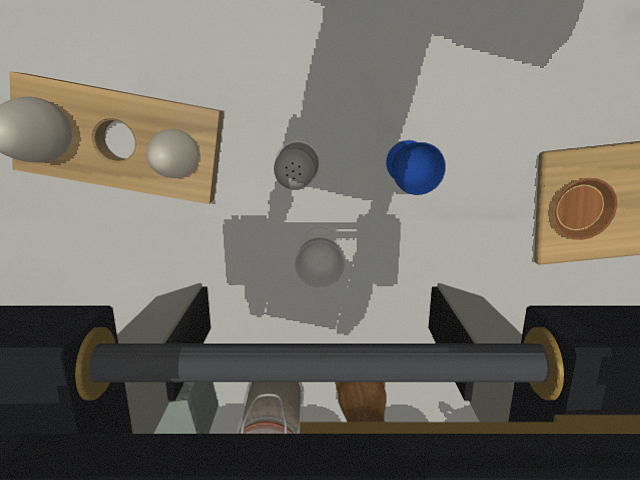

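Emit:
{"name": "step_arm", "arguments": {
  "steps": [
    {"x": -0.083, "y": 0.002, "z": 0.0, "rx": 0, "ry": 0, "rz": 0, "claw": 1},
    {"x": -0.083, "y": 0.002, "z": 0.04, "rx": 0, "ry": 0, "rz": 0, "claw": 1},
    {"x": -0.083, "y": 0.002, "z": 0.09, "rx": 0, "ry": 0, "rz": 0, "claw": 1},
    {"x": -0.083, "y": 0.002, "z": 0.14, "rx": 0, "ry": 0, "rz": 0, "claw": 1},
    {"x": -0.083, "y": 0.002, "z": 0.19, "rx": 0, "ry": 0, "rz": 0, "claw": 1},
    {"x": -0.083, "y": 0.002, "z": 0.23, "rx": 0, "ry": 0, "rz": 0, "claw": 1},
    {"x": -0.083, "y": 0.002, "z": 0.26, "rx": 0, "ry": 0, "rz": 0, "claw": 1},
    {"x": -0.083, "y": 0.002, "z": 0.29, "rx": 0, "ry": 0, "rz": 0, "claw": 1},
    {"x": -0.083, "y": 0.002, "z": 0.315, "rx": 0, "ry": 0, "rz": 0, "claw": 1},
    {"x": -0.083, "y": 0.002, "z": 0.328, "rx": 0, "ry": 0, "rz": 0, "claw": 1},
    {"x": -0.083, "y": 0.002, "z": 0.328, "rx": 0, "ry": 0, "rz": 0, "claw": 1}
  ]
}}

```text
time: 4.22
tool_pos: [0.5107, -0.0259, 0.0225]
tool_rot: [3.141, -0.004, -3.139]
contact_force: [-0.1, 1.2, -0.5]
opening: 0.0921
grip_force: 0.0
```

Emit:
{"name": "step_arm", "arguments": {
  "squeeze": 15,
  "steps": [
    {"x": 0, "y": 0, "z": 0, "rx": 0, "ry": 0, "rz": 0, "claw": -1},
    {"x": 0, "y": 0, "z": 0, "rx": 0, "ry": 0, "rz": 0, "claw": -1},
    {"x": 0, "y": 0, "z": 0, "rx": 0, "ry": 0, "rz": 0, "claw": -1},
    {"x": 0, "y": 0, "z": 0, "rx": 0, "ry": 0, "rz": 0, "claw": -1},
    {"x": 0, "y": 0, "z": 0, "rx": 0, "ry": 0, "rz": 0, "claw": -1},
    {"x": 0, "y": 0, "z": 0, "rx": 0, "ry": 0, "rz": 0, "claw": -1},
    {"x": 0, "y": 0, "z": 0, "rx": 0, "ry": 0, "rz": 0, "claw": -1},
    {"x": 0, "y": 0, "z": 0, "rx": 0, "ry": 0, "rz": 0, "claw": -1},
    {"x": 0, "y": 0, "z": 0, "rx": 0, "ry": 0, "rz": 0, "claw": -1},
    {"x": 0, "y": 0, "z": 0, "rx": 0, "ry": 0, "rz": 0, "claw": -1}
  ]
}}

```text
time: 5.05
tool_pos: [0.5119, -0.0278, 0.0244]
tool_rot: [-3.142, 0.0, 3.141]
contact_force: [-0.1, -0.4, 2.4]
opening: 0.045
grip_force: 15.0
```

Emit:
{"name": "step_arm", "arguments": {
  "steps": [
    {"x": 0, "y": 0, "z": -0.03, "rx": 0, "ry": 0, "rz": 0, "claw": -1},
    {"x": 0, "y": 0, "z": -0.08, "rx": 0, "ry": 0, "rz": 0, "claw": -1},
    {"x": 0, "y": 0, "z": -0.13, "rx": 0, "ry": 0, "rz": 0, "claw": -1},
    {"x": 0.0, "y": 0.02, "z": -0.16, "rx": 0, "ry": 0, "rz": 0, "claw": -1},
    {"x": 0.01, "y": 0.06, "z": -0.16, "rx": 0, "ry": 0, "rz": 0.12, "claw": -1},
    {"x": 0.02, "y": 0.11, "z": -0.16, "rx": 0, "ry": 0, "rz": 0.25, "claw": -1},
    {"x": 0.03, "y": 0.16, "z": -0.16, "rx": 0, "ry": 0, "rz": 0.38, "claw": -1},
    {"x": 0.04, "y": 0.21, "z": -0.16, "rx": 0, "ry": 0, "rz": 0.51, "claw": -1},
    {"x": 0.05, "y": 0.26, "z": -0.16, "rx": 0, "ry": 0, "rz": 0.64, "claw": -1},
    {"x": 0.06, "y": 0.31, "z": -0.16, "rx": 0, "ry": 0, "rz": 0.77, "claw": -1},
    {"x": 0.06, "y": 0.34, "z": -0.16, "rx": 0, "ry": 0, "rz": 0.9, "claw": -1},
    {"x": 0.06, "y": 0.355, "z": -0.16, "rx": 0, "ry": 0, "rz": 0.955, "claw": -1}
  ]
}}

```text
time: 6.05
tool_pos: [0.4658, 0.2416, 0.144]
tool_rot: [3.141, -0.001, 2.389]
contact_force: [-0.3, 0.7, -1.0]
opening: 0.0448
grip_force: 15.0
```

Emit:
{"name": "step_arm", "arguments": {
  "steps": [
    {"x": 0, "y": 0, "z": 0, "rx": 0, "ry": 0, "rz": 0.14, "claw": -1},
    {"x": 0, "y": 0, "z": 0, "rx": 0, "ry": 0, "rz": 0.28, "claw": -1},
    {"x": 0, "y": 0, "z": 0, "rx": 0, "ry": 0, "rz": 0.42, "claw": -1},
    {"x": 0, "y": 0, "z": 0, "rx": 0, "ry": 0, "rz": 0.56, "claw": -1},
    {"x": 0, "y": 0, "z": 0, "rx": 0, "ry": 0, "rz": 0.7, "claw": -1},
    {"x": 0, "y": 0, "z": 0, "rx": 0, "ry": 0, "rz": 0.83, "claw": -1},
    {"x": 0, "y": 0, "z": 0, "rx": 0, "ry": 0, "rz": 0.955, "claw": -1},
    {"x": 0, "y": 0, "z": 0, "rx": 0, "ry": 0, "rz": 0.955, "claw": -1},
    {"x": 0, "y": 0, "z": 0, "rx": 0, "ry": 0, "rz": 0.955, "claw": -1}
  ]
}}

```text
time: 6.8
tool_pos: [0.4666, 0.2385, 0.144]
tool_rot: [-3.141, 0.0, 1.644]
contact_force: [0.5, 0.4, -1.0]
opening: 0.0447
grip_force: 15.0
```

Run:
```python
from h import *
s=robot.observe(); print(s['tool_pos'],s['tool_rot'],s['opening'],s['grip_force'],s['contact_force'])
T=pose(); im,de=read_camera('wrist'); p,C=cam('wrist',T); cv2.imwrite('pics/w3.png',im)
P=cloud(p,C,de,np.ones((480,640),bool)); d=np.hypot(*(P[:,:2]-T[:2,3]).T)
R=P[(d<.03)&(P[:,2]>T[2,3]-.04)&(P[:,2]<T[2,3]+.045)]; print(len(R))
if len(R): print(R.min(0),R.max(0)); t=R[R[:,2]>R[:,2].max()-.004]; print(circ(t))
d=np.hypot(*(P[:,:2]-[.4667,.2389]).T); R=P[(d<.042)&(P[:,2]>.0165)&(P[:,2]<.03)]; print(len(R)); 
if len(R): print(circ(R), circ(R,.0293))
go(.4667,.2389,.06,1.64)
```

```text
[0.4666391  0.23847564 0.14396747] [-3.14103766e+00  3.46339589e-05  1.64436544e+00] 0.04465418388378758 15.000324196298607 [ 0.48426689  0.354018   -1.02529058]
13775
[0.43821766 0.21621056 0.11816343] [0.49337577 0.26301597 0.18895082]
[0.46628108 0.24513338 0.02580358]
1312
[0.46744443 0.23900184 0.0293493 ] [0.46744238 0.23904025]
go [0.4667, 0.2389, 0.06, 1.64] xyz [5.00e-04 1.00e-04 1.12e-01] r [-0.0006  0.      0.0059] rows 2.0
```

View pics/w3.png

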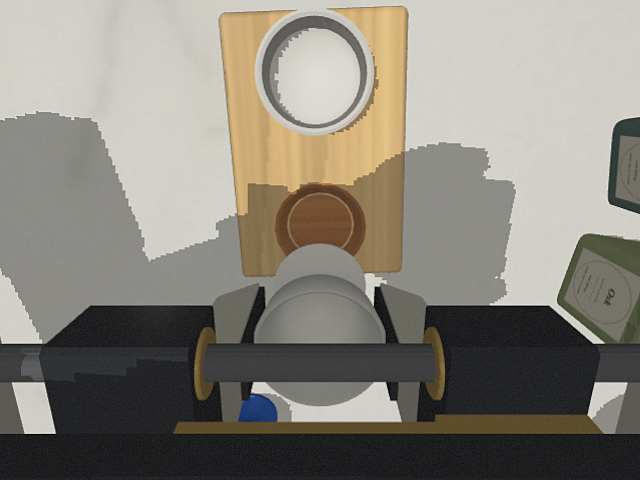

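Emit:
{"name": "step_arm", "arguments": {
  "steps": [
    {"x": 0, "y": 0.001, "z": 0.03, "rx": 0, "ry": 0, "rz": 0, "claw": -1},
    {"x": 0, "y": 0.001, "z": 0.06, "rx": 0, "ry": 0, "rz": 0, "claw": -1},
    {"x": 0, "y": 0.001, "z": 0.09, "rx": 0, "ry": 0, "rz": 0, "claw": -1},
    {"x": 0, "y": 0.001, "z": 0.11, "rx": 0, "ry": 0, "rz": 0, "claw": -1},
    {"x": 0, "y": 0.001, "z": 0.12, "rx": 0, "ry": 0, "rz": 0, "claw": -1},
    {"x": 0, "y": 0.001, "z": 0.127, "rx": 0, "ry": 0, "rz": 0, "claw": -1},
    {"x": 0, "y": 0.001, "z": 0.133, "rx": 0, "ry": 0, "rz": 0, "claw": -1},
    {"x": 0, "y": 0.001, "z": 0.137, "rx": 0, "ry": 0, "rz": 0, "claw": -1},
    {"x": 0, "y": 0.001, "z": 0.14, "rx": 0, "ry": 0, "rz": 0, "claw": -1},
    {"x": 0, "y": 0.001, "z": 0.1415, "rx": 0, "ry": 0, "rz": 0, "claw": -1},
    {"x": 0, "y": 0.001, "z": 0.1425, "rx": 0, "ry": 0, "rz": 0, "claw": -1},
    {"x": 0, "y": 0.001, "z": 0.1425, "rx": 0, "ry": 0, "rz": 0, "claw": -1}
  ]
}}

```text
time: 7.85
tool_pos: [0.4677, 0.2387, 0.0376]
tool_rot: [3.141, -0.0, 1.642]
contact_force: [0.1, 0.6, -0.7]
opening: 0.0446
grip_force: 15.0
```

Emit:
{"name": "step_arm", "arguments": {
  "steps": [
    {"x": 0, "y": 0, "z": 0.001, "rx": 0, "ry": 0, "rz": 0, "claw": -1},
    {"x": 0, "y": 0, "z": 0.0015, "rx": 0, "ry": 0, "rz": 0, "claw": -1},
    {"x": 0, "y": 0, "z": 0.002, "rx": 0, "ry": 0, "rz": 0, "claw": -1},
    {"x": 0, "y": 0, "z": 0.002, "rx": 0, "ry": 0, "rz": 0, "claw": -1}
  ]
}}

```text
time: 8.18
tool_pos: [0.4678, 0.2387, 0.0364]
tool_rot: [3.141, -0.0, 1.641]
contact_force: [-1.7, -0.1, 3.6]
opening: 0.0448
grip_force: 15.0
```

Emit:
{"name": "step_arm", "arguments": {
  "steps": [
    {"x": 0, "y": 0, "z": 0, "rx": 0, "ry": 0, "rz": 0, "claw": 0.2},
    {"x": 0, "y": 0, "z": 0, "rx": 0, "ry": 0, "rz": 0, "claw": 0.6},
    {"x": 0, "y": 0, "z": 0, "rx": 0, "ry": 0, "rz": 0, "claw": 1},
    {"x": 0, "y": 0, "z": 0, "rx": 0, "ry": 0, "rz": 0, "claw": 1},
    {"x": 0, "y": 0, "z": -0.03, "rx": 0, "ry": 0, "rz": 0, "claw": 1},
    {"x": 0, "y": 0, "z": -0.08, "rx": 0, "ry": 0, "rz": 0, "claw": 1},
    {"x": -0.04, "y": 0, "z": -0.13, "rx": 0, "ry": 0, "rz": 0, "claw": 1},
    {"x": -0.08, "y": 0, "z": -0.18, "rx": 0, "ry": 0, "rz": 0, "claw": 1},
    {"x": -0.12, "y": 0, "z": -0.23, "rx": 0, "ry": 0, "rz": 0, "claw": 1},
    {"x": -0.15, "y": 0, "z": -0.25, "rx": 0, "ry": 0, "rz": 0, "claw": 1},
    {"x": -0.15, "y": 0, "z": -0.25, "rx": 0, "ry": 0, "rz": 0, "claw": 1},
    {"x": -0.15, "y": 0, "z": -0.25, "rx": 0, "ry": 0, "rz": 0, "claw": 1}
  ]
}}

```text
time: 9.18
tool_pos: [0.4766, 0.1251, 0.225]
tool_rot: [3.137, -0.0, 1.638]
contact_force: [0.1, 1.0, -0.7]
opening: 0.0915
grip_force: 0.0
```

```bash
python3 cup.py 4 .467 .239 .012
python3 - <<'E'
from h import *
go(.40,-.22,.28,1.5)
E
```

```text
cup_rim 0.75 [284.  250.7] [[0.4254 0.0646 0.068 ]]
cup_rim 0.66 [ 58.  316.8] [[0.468  0.2383 0.068 ]]
923 top z 0.06908437388607334 rim circ [0.46808562 0.23920925 0.02192429] minmax [0.46815364 0.23954107 0.06606146] [0.04653129 0.04631415 0.0080943 ]
salt [ 0.40235595 -0.05936175  0.05101541] [ 0.43839092 -0.02927932  0.09035835]
go [0.4, -0.22, 0.28, 1.5] xyz [-0.454  -0.1322 -0.0768] r [-0.0019 -0.0005  0.1794] rows 8.6
```

View pics/w4.png

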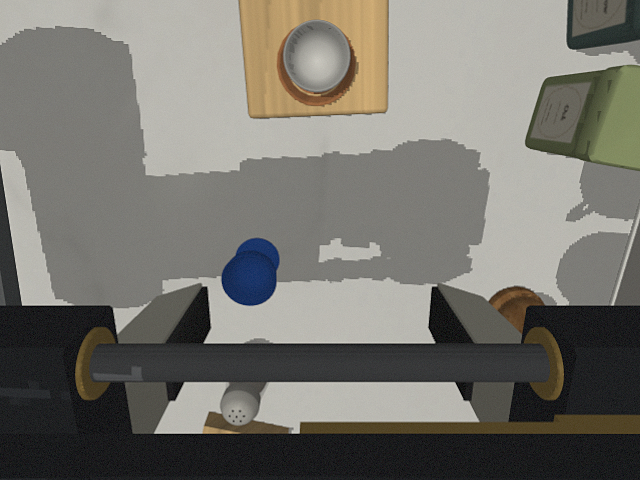

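Emit:
{"name": "step_arm", "arguments": {
  "steps": [
    {"x": -0.454, "y": -0.132, "z": -0.075, "rx": 0, "ry": 0, "rz": 0.316, "claw": 1},
    {"x": -0.454, "y": -0.132, "z": -0.075, "rx": 0, "ry": 0, "rz": 0.316, "claw": 1},
    {"x": -0.454, "y": -0.132, "z": -0.075, "rx": 0, "ry": 0, "rz": 0.316, "claw": 1},
    {"x": -0.454, "y": -0.132, "z": -0.075, "rx": 0, "ry": 0, "rz": 0.316, "claw": 1},
    {"x": -0.454, "y": -0.132, "z": -0.075, "rx": 0, "ry": 0, "rz": 0.316, "claw": 1},
    {"x": -0.454, "y": -0.132, "z": -0.075, "rx": 0, "ry": 0, "rz": 0.316, "claw": 1},
    {"x": -0.454, "y": -0.132, "z": -0.075, "rx": 0, "ry": 0, "rz": 0.316, "claw": 1},
    {"x": -0.454, "y": -0.132, "z": -0.075, "rx": 0, "ry": 0, "rz": 0.316, "claw": 1},
    {"x": -0.454, "y": -0.132, "z": -0.075, "rx": 0, "ry": 0, "rz": 0.316, "claw": 1},
    {"x": -0.454, "y": -0.132, "z": -0.075, "rx": 0, "ry": 0, "rz": 0.316, "claw": 1},
    {"x": -0.454, "y": -0.132, "z": -0.075, "rx": 0, "ry": 0, "rz": 0.316, "claw": 1}
  ]
}}

```text
time: 10.2
tool_pos: [0.4007, -0.2201, 0.2779]
tool_rot: [-3.139, -0.002, 1.392]
contact_force: [0.1, -0.3, -0.0]
opening: 0.0921
grip_force: 0.0
```

```bash
cat > egg.py <<'E'
from h import *
import sys; n=sys.argv[1]; g=np.array([float(sys.argv[2]),float(sys.argv[3])])
T=pose(); print(T[:3,3],robot.observe()['tool_rot']); im,de=read_camera('wrist'); p,C=cam('wrist',T)
cv2.imwrite(f'pics/w{n}.png',im); P=cloud(p,C,de,np.ones((480,640),bool))
for q,z in [('goose_egg_mid',.0425)]:
    for m in nets.landmark_of('wrist',q)[:3]: print(q,round(m['conf'],2),np.round(m['pixel'],1),on_z(p,C,m['pixel'],z).round(4))
d=np.hypot(*(P[:,:2]-g).T)
E=P[(d<.036)&(P[:,2]>.028)&(P[:,2]<.11)]
# lower part is half an ellipsoid a=.0285 radius; upper part semi-axis .0495
def f(v):
    r=np.hypot(E[:,0]-v[0],E[:,1]-v[1]); h=E[:,2]-v[2]; c=np.where(h>0,.0495,.0285)
    return (np.sqrt((r/.0285)**2+(h/c)**2)-1)*.0285
s=least_squares(f,[*g,.0425],loss='soft_l1',f_scale=.001); print(len(E),'egg mid',s.x.round(4),'rms',np.sqrt(np.mean(f(s.x)**2)),'top z',np.percentile(E[:,2],99.8))
for z in [.035,.0425,.05,.06,.07,.08]:
    S=E[abs(E[:,2]-z)<.003]; print(z,len(S),circ(S).round(4))
R=P[(P[:,2]>.017)&(P[:,2]<.026)&(np.hypot(*(P[:,:2]-[.4,-.22]).T)<.13)]
(c,wh,a)=cv2.minAreaRect((R[:,:2]*1000).astype(np.float32)); print('rack',c,wh,a,np.median(R[:,2]))
E
python3 egg.py 5 .388 -.282
```

```text
[ 0.40069153 -0.22005136  0.27785438] [-3.13884460e+00 -2.23658969e-03  1.39176694e+00]
goose_egg_mid 0.71 [254.6 320.1] [[ 0.3902 -0.2781  0.0425]]
2668 egg mid [ 0.3895 -0.2812  0.0417] rms 0.0007276117456314772 top z 0.09318108920097573
0.035 6 [ 0.3892 -0.281   0.0286]
0.0425 85 [ 0.3897 -0.2802  0.0283]
0.05 190 [ 0.3897 -0.2801  0.0275]
0.06 271 [ 0.3896 -0.2802  0.0253]
0.07 315 [ 0.3897 -0.2801  0.0217]
0.08 379 [ 0.3896 -0.2803  0.0172]
rack (400.3448181152344, -221.6593017578125) (189.91835021972656, 90.18946075439453) 79.61115264892578 0.021965740168633896
```

View pics/w5.png

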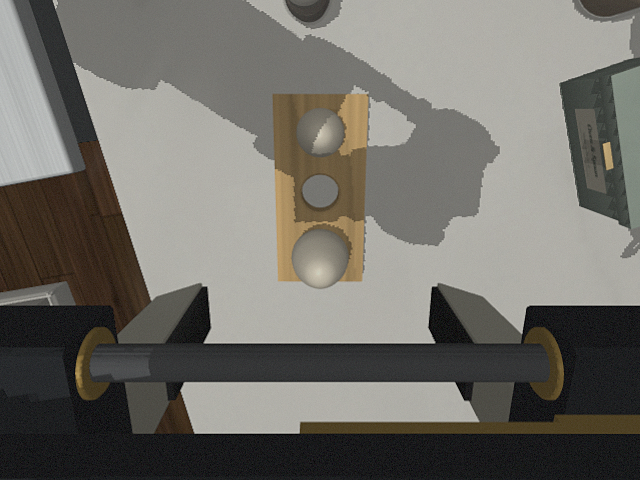

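Run:
```python
from h import *
im,de=read_camera('wrist'); p,C=cam('wrist'); H=np.array(p['hand_eye'])
m=np.zeros((480,640),bool)
for r0,r1,c0,c1 in [(346,379,250,390),(300,340,190,205),(436,470,200,420),(421,432,320,420),(346,379,90,100)]:
    m[:]=0; m[r0:r1,c0:c1]=1; Q=cloud(p,H,de,m); print((r0,c0),len(Q),Q.min(0).round(3) if len(Q) else '',Q.max(0).round(3) if len(Q) else '')
go(.3897,-.2803,.13,1.39); go(.3897,-.2803,.0295,1.39)
```

```text
(346, 250) 4601 [ 0.026 -0.015 -0.085] [ 0.033  0.015 -0.078]
(300, 190) 599 [-0.008 -0.049 -0.027] [ 0.012 -0.045 -0.006]
(436, 200) 7449 [ 0.025 -0.021 -0.107] [ 0.028  0.017 -0.098]
(421, 320) 1096 [ 0.021 -0.    -0.095] [ 0.024  0.019 -0.09 ]
(346, 90) 330 [ 0.026 -0.048 -0.085] [ 0.034 -0.045 -0.079]
go [0.3897, -0.2803, 0.13, 1.39] xyz [-0.0841 -0.0002  0.1979] r [-0.0024 -0.0021  0.0068] rows 3.9
go [0.3897, -0.2803, 0.0295, 1.39] xyz [-8.430e-02  1.000e-04  3.319e-01] r [-0.0024 -0.0021  0.0068] rows 6.2
```

Emit:
{"name": "step_arm", "arguments": {
  "steps": [
    {"x": -0.05, "y": 0, "z": 0.0, "rx": 0, "ry": 0, "rz": 0, "claw": 1},
    {"x": -0.084, "y": 0, "z": 0.03, "rx": 0, "ry": 0, "rz": 0, "claw": 1},
    {"x": -0.084, "y": 0, "z": 0.08, "rx": 0, "ry": 0, "rz": 0, "claw": 1},
    {"x": -0.084, "y": 0, "z": 0.13, "rx": 0, "ry": 0, "rz": 0, "claw": 1},
    {"x": -0.084, "y": 0, "z": 0.18, "rx": 0, "ry": 0, "rz": 0, "claw": 1},
    {"x": -0.084, "y": 0, "z": 0.22, "rx": 0, "ry": 0, "rz": 0, "claw": 1},
    {"x": -0.084, "y": 0, "z": 0.25, "rx": 0, "ry": 0, "rz": 0, "claw": 1},
    {"x": -0.084, "y": 0, "z": 0.28, "rx": 0, "ry": 0, "rz": 0, "claw": 1},
    {"x": -0.084, "y": 0, "z": 0.3, "rx": 0, "ry": 0, "rz": 0, "claw": 1},
    {"x": -0.084, "y": 0, "z": 0.3, "rx": 0, "ry": 0, "rz": 0, "claw": 1}
  ]
}}

```text
time: 11.18
tool_pos: [0.3887, -0.2791, 0.0516]
tool_rot: [-3.136, -0.004, 1.396]
contact_force: [-0.4, 0.0, -0.4]
opening: 0.0914
grip_force: 0.0
```

Run:
```python
from h import *
s=robot.observe(); print(s['tool_pos'],s['tool_rot'],s['contact_force']); go(.3897,-.2803,.0295,1.39)
```

```text
[ 0.38873964 -0.27912015  0.05156969] [-3.13622268 -0.00409722  1.39566848] [-0.3709513   0.00632411 -0.43441697]
go [0.3897, -0.2803, 0.0295, 1.39] xyz [-0.0014  0.0017  0.0294] r [-0.0069 -0.0052  0.0072] rows 0.5
```

Emit:
{"name": "step_arm", "arguments": {
  "steps": [
    {"x": -0.001, "y": 0.001, "z": 0.015, "rx": -0.004, "ry": -0.003, "rz": 0.004, "claw": 1},
    {"x": -0.001, "y": 0.001, "z": 0.029, "rx": -0.004, "ry": -0.003, "rz": 0.004, "claw": 1},
    {"x": -0.001, "y": 0.001, "z": 0.029, "rx": -0.004, "ry": -0.003, "rz": 0.004, "claw": 1},
    {"x": -0.001, "y": 0.001, "z": 0.029, "rx": -0.004, "ry": -0.003, "rz": 0.004, "claw": 1}
  ]
}}

```text
time: 11.52
tool_pos: [0.3908, -0.2824, 0.0333]
tool_rot: [3.139, 0.002, 1.392]
contact_force: [0.4, -0.3, 0.5]
opening: 0.0915
grip_force: 0.0
```

Emit:
{"name": "step_arm", "arguments": {
  "squeeze": 12,
  "steps": [
    {"x": 0, "y": 0, "z": 0, "rx": 0, "ry": 0, "rz": 0, "claw": 0.5},
    {"x": 0, "y": 0, "z": 0, "rx": 0, "ry": 0, "rz": 0, "claw": 0.4},
    {"x": 0, "y": 0, "z": 0, "rx": 0, "ry": 0, "rz": 0, "claw": 0.3},
    {"x": 0, "y": 0, "z": 0, "rx": 0, "ry": 0, "rz": 0, "claw": -1},
    {"x": 0, "y": 0, "z": 0, "rx": 0, "ry": 0, "rz": 0, "claw": -1},
    {"x": 0, "y": 0, "z": 0, "rx": 0, "ry": 0, "rz": 0, "claw": -1},
    {"x": 0, "y": 0, "z": 0, "rx": 0, "ry": 0, "rz": 0, "claw": -1},
    {"x": 0, "y": 0, "z": 0, "rx": 0, "ry": 0, "rz": 0, "claw": -1}
  ]
}}

```text
time: 12.18
tool_pos: [0.3896, -0.2829, 0.0329]
tool_rot: [3.14, 0.002, 1.39]
contact_force: [-5.6, 1.3, 5.3]
opening: 0.056
grip_force: 12.0
```

Run:
```python
from h import *
s=robot.observe(); print(s['tool_pos'],s['tool_rot'],s['contact_force'],s['opening'],s['grip_force'])
```

```text
[ 0.3895663  -0.28290607  0.03288854] [3.13987212e+00 1.83151098e-03 1.39018679e+00] [-5.58504332  1.25638547  5.29831212] 0.05599246194767192 12.000373005867004
```

Emit:
{"name": "step_arm", "arguments": {
  "steps": [
    {"x": 0, "y": 0, "z": 0, "rx": 0, "ry": 0, "rz": 0, "claw": 0.4},
    {"x": 0, "y": 0, "z": 0, "rx": 0, "ry": 0, "rz": 0, "claw": 0.8},
    {"x": 0, "y": 0, "z": 0, "rx": 0, "ry": 0, "rz": 0, "claw": 1},
    {"x": 0, "y": 0, "z": 0, "rx": 0, "ry": 0, "rz": 0, "claw": 1},
    {"x": 0, "y": 0, "z": 0, "rx": 0, "ry": 0, "rz": 0, "claw": 1},
    {"x": 0, "y": 0, "z": 0, "rx": 0, "ry": 0, "rz": 0, "claw": 1}
  ]
}}

```text
time: 12.68
tool_pos: [0.3905, -0.2832, 0.0328]
tool_rot: [3.138, 0.002, 1.39]
contact_force: [0.5, -0.3, 0.3]
opening: 0.0902
grip_force: 0.0
```

Run:
```python
from h import *
s=robot.observe(); print(s['tool_pos'],s['tool_rot'],s['contact_force']); go(.3897,-.2803,.0275,1.39)
T=pose(); im,de=read_camera('wrist'); p,C=cam('wrist',T); cv2.imwrite('pics/w6.png',im)
P=cloud(p,C,de,np.ones((480,640),bool)); d=np.hypot(*(P[:,:2]-[.3897,-.2803]).T); E=P[(d<.033)&(P[:,2]>.028)&(P[:,2]<.094)]; 
def f(v):
    r=np.hypot(E[:,0]-v[0],E[:,1]-v[1]); h=E[:,2]-v[2]; c=np.where(h>0,.0495,.0285)
    return (np.sqrt((r/.0285)**2+(h/c)**2)-1)*.0285
s=least_squares(f,[.3897,-.2803,.0425],loss='soft_l1',f_scale=.001); print(len(E),s.x,np.median(abs(f(s.x))))
s=robot.observe(); print(s['tool_pos'])
```

```text
[ 0.39045487 -0.28316892  0.03275338] [3.13821720e+00 2.30871309e-03 1.39023335e+00] [ 0.46585392 -0.2823001   0.30851134]
go [0.3897, -0.2803, 0.0275, 1.39] xyz [ 0.0036 -0.0017  0.007 ] r [0.0043 0.0029 0.0003] rows 0.1
15433 [ 0.38911618 -0.28176608  0.04200453] 0.00044487887879761357
[ 0.39043016 -0.28315726  0.03279311]
```

Emit:
{"name": "step_arm", "arguments": {
  "steps": [
    {"x": 0.003, "y": -0.002, "z": 0.007, "rx": 0.004, "ry": 0.003, "rz": 0, "claw": 1},
    {"x": 0.003, "y": -0.002, "z": 0.007, "rx": 0.004, "ry": 0.003, "rz": 0, "claw": 1},
    {"x": 0.003, "y": -0.002, "z": 0.007, "rx": 0.004, "ry": 0.003, "rz": 0, "claw": 1},
    {"x": 0.003, "y": -0.002, "z": 0.007, "rx": 0.004, "ry": 0.003, "rz": 0, "claw": 1}
  ]
}}

```text
time: 13.07
tool_pos: [0.3892, -0.2806, 0.0274]
tool_rot: [-3.141, -0.0, 1.39]
contact_force: [0.1, -0.3, 0.1]
opening: 0.0923
grip_force: 0.0
```

Emit:
{"name": "step_arm", "arguments": {
  "squeeze": 12,
  "steps": [
    {"x": 0, "y": 0, "z": 0, "rx": 0, "ry": 0, "rz": 0, "claw": 0.5},
    {"x": 0, "y": 0, "z": 0, "rx": 0, "ry": 0, "rz": 0, "claw": 0.4},
    {"x": 0, "y": 0, "z": 0, "rx": 0, "ry": 0, "rz": 0, "claw": 0.3},
    {"x": 0, "y": 0, "z": 0, "rx": 0, "ry": 0, "rz": 0, "claw": -1},
    {"x": 0, "y": 0, "z": 0, "rx": 0, "ry": 0, "rz": 0, "claw": -1},
    {"x": 0, "y": 0, "z": 0, "rx": 0, "ry": 0, "rz": 0, "claw": -1},
    {"x": 0, "y": 0, "z": 0, "rx": 0, "ry": 0, "rz": 0, "claw": -1},
    {"x": 0, "y": 0, "z": 0, "rx": 0, "ry": 0, "rz": 0, "claw": -1}
  ]
}}

```text
time: 13.73
tool_pos: [0.3894, -0.2807, 0.0276]
tool_rot: [3.141, 0.0, 1.39]
contact_force: [0.4, -0.2, -0.1]
opening: 0.0561
grip_force: 12.0
```

Emit:
{"name": "step_arm", "arguments": {
  "steps": [
    {"x": 0, "y": 0, "z": -0.008, "rx": 0, "ry": 0, "rz": 0, "claw": -1},
    {"x": 0, "y": 0, "z": -0.02, "rx": 0, "ry": 0, "rz": 0, "claw": -1},
    {"x": 0, "y": 0, "z": -0.04, "rx": 0, "ry": 0, "rz": 0, "claw": -1},
    {"x": 0, "y": 0, "z": -0.07, "rx": 0, "ry": 0, "rz": 0, "claw": -1},
    {"x": 0, "y": 0, "z": -0.11, "rx": 0, "ry": 0, "rz": 0, "claw": -1},
    {"x": 0, "y": 0, "z": -0.15, "rx": 0, "ry": 0, "rz": 0, "claw": -1},
    {"x": 0, "y": 0, "z": -0.18, "rx": 0, "ry": 0, "rz": 0, "claw": -1},
    {"x": 0, "y": 0, "z": -0.2, "rx": 0, "ry": 0, "rz": 0, "claw": -1},
    {"x": 0, "y": 0, "z": -0.21, "rx": 0, "ry": 0, "rz": 0, "claw": -1},
    {"x": 0, "y": 0, "z": -0.21, "rx": 0, "ry": 0, "rz": 0, "claw": -1}
  ]
}}

```text
time: 14.57
tool_pos: [0.3897, -0.2812, 0.1871]
tool_rot: [3.139, 0.002, 1.39]
contact_force: [0.6, -0.6, -0.9]
opening: 0.0561
grip_force: 12.0
```

```bash
cat > held.py <<'E'
from h import *
import sys
s=robot.observe(); print(s['time'],s['tool_pos'],s['tool_rot'],s['contact_force'],s['opening'],s['grip_force'])
T=pose(); im,de=read_camera('wrist'); p,C=cam('wrist',T); cv2.imwrite(f'pics/w{sys.argv[1]}.png',im); H=np.array(p['hand_eye'])
r=nets.masks_of('wrist','goose_egg'); 
for m in r[:3]:
    Q=cloud(p,H,de,m['region']); print(round(m['conf'],2),np.round(m['box']),Q.min(0),Q.max(0))
Q=cloud(p,H,de,np.ones((480,640),bool)); E=Q[(np.hypot(Q[:,0],Q[:,1])<.036)&(abs(Q[:,1])<.026)&(Q[:,2]<.013)&(Q[:,2]>-.066)]
def f(v):
    a=np.array([v[3],v[4],-1]); a/=np.linalg.norm(a)   # egg axis in tool frame (pointing back)
    D=E-v[:3]; h=D@a; r=np.linalg.norm(D-np.outer(h,a),axis=1); c=np.where(h>0,.0495,.0285)
    return (np.sqrt((r/.0285)**2+(h/c)**2)-1)*.0285
v=least_squares(f,[0,0,-.015,0,0],loss='soft_l1',f_scale=.001).x; print(len(E),'egg mid in tool, tilt',v.round(4),np.median(abs(f(v))))
g=[.4681,.2393]
go(*g,T[2,3],1.64); go(*g,.088+.015,1.64)
E
python3 held.py 7
```

```text
14.5667 [ 0.38972973 -0.28117662  0.18706402] [3.13855028e+00 2.02543482e-03 1.39021064e+00] [ 0.62288115 -0.62868599 -0.90356147] 0.05606793739547639 11.999963521957397
0.69 [246. 250. 392. 421.] [-0.2160123  -0.06436829 -0.07842063] [0.03200437 0.04920008 0.18878298]
15263 egg mid in tool, tilt [-0.0005 -0.0001 -0.0155 -0.0737 -0.0113] 0.00039436588396630915
go [0.4681, 0.2393, np.float64(0.1870640183545444), 1.64] xyz [ 0.7005 -0.0206 -0.0029] r [-0.0007 -0.0008 -0.3182] rows 12.6
go [0.4681, 0.2393, 0.103, 1.64] xyz [ 0.7005 -0.0205  0.1092] r [-0.0007 -0.0008 -0.3182] rows 12.8
```

View pics/w7.png

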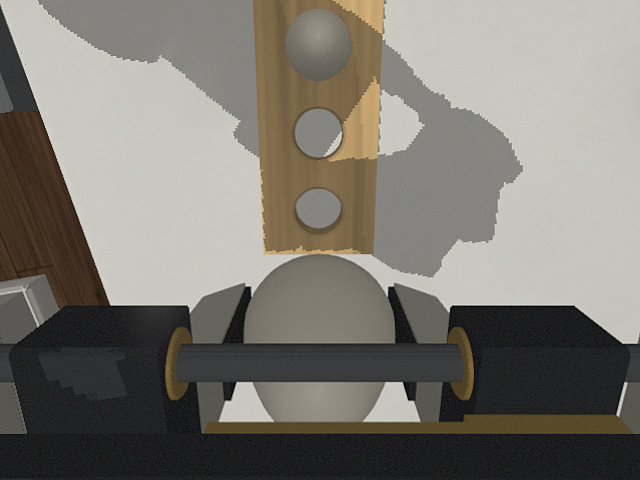

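Emit:
{"name": "step_arm", "arguments": {
  "steps": [
    {"x": 0.015, "y": 0, "z": 0, "rx": 0, "ry": 0, "rz": -0.01, "claw": -1},
    {"x": 0.045, "y": -0.001, "z": 0, "rx": 0, "ry": 0, "rz": -0.02, "claw": -1},
    {"x": 0.085, "y": -0.003, "z": 0, "rx": 0, "ry": 0, "rz": -0.04, "claw": -1},
    {"x": 0.13, "y": -0.004, "z": 0, "rx": 0, "ry": 0, "rz": -0.06, "claw": -1},
    {"x": 0.175, "y": -0.005, "z": 0, "rx": 0, "ry": 0, "rz": -0.08, "claw": -1},
    {"x": 0.22, "y": -0.007, "z": 0, "rx": 0, "ry": 0, "rz": -0.1, "claw": -1},
    {"x": 0.265, "y": -0.008, "z": 0, "rx": 0, "ry": 0, "rz": -0.12, "claw": -1},
    {"x": 0.31, "y": -0.009, "z": 0, "rx": 0, "ry": 0, "rz": -0.14, "claw": -1},
    {"x": 0.35, "y": -0.01, "z": 0, "rx": 0, "ry": 0, "rz": -0.16, "claw": -1},
    {"x": 0.39, "y": -0.012, "z": 0, "rx": 0, "ry": 0, "rz": -0.18, "claw": -1},
    {"x": 0.42, "y": -0.013, "z": 0, "rx": 0, "ry": 0, "rz": -0.2, "claw": -1},
    {"x": 0.43, "y": -0.013, "z": 0, "rx": 0, "ry": 0, "rz": -0.2, "claw": -1}
  ]
}}

```text
time: 15.67
tool_pos: [0.4365, 0.0417, 0.1839]
tool_rot: [-3.139, -0.001, 1.551]
contact_force: [0.3, -0.6, -1.7]
opening: 0.0564
grip_force: 12.0
```

```bash
python3 held.py 8
python3 - <<'E'
from h import *
T=pose(); im,de=read_camera('wrist'); p,C=cam('wrist',T); P=cloud(p,C,de,np.ones((480,640),bool))
R=P[(np.hypot(*(P[:,:2]-[.468,.239]).T)<.04)&(P[:,2]>.062)&(P[:,2]<.074)]; print(len(R),circ(R),R.min(0),R.max(0))
E
```

```text
15.6667 [0.43647898 0.04165109 0.18393826] [-3.13888824e+00 -1.24968574e-03  1.55108332e+00] [ 0.30817203 -0.59105517 -1.65132765] 0.05643695761543425 11.99990764260292
0.89 [246. 250. 393. 421.] [-0.1894935  -0.06016501 -0.0825275 ] [0.03241618 0.06215558 0.1849619 ]
15284 egg mid in tool, tilt [-0.0005  0.0001 -0.0155 -0.0735 -0.0122] 0.00038999156172372235
go [0.4681, 0.2393, np.float64(0.18393825776353723), 1.64] xyz [0.267  0.0362 0.0003] r [-0.0027 -0.0004 -0.1145] rows 4.8
go [0.4681, 0.2393, 0.103, 1.64] xyz [0.267  0.0364 0.1082] r [-0.0027 -0.0004 -0.1145] rows 5.2
  return _methods._mean(a, axis=axis, dtype=dtype,
  ret = um.true_divide(
Traceback (most recent call last):
  File "h.py", line 33, in circ
    return least_squares(f,v0,loss='soft_l1',f_scale=.001).x
           ~~~~~~~~~~~~~^^^^^^^^^^^^^^^^^^^^^^^^^^^^^^^^^^
ValueError: Initial guess is outside of provided bounds
```

Emit:
{"name": "step_arm", "arguments": {
  "steps": [
    {"x": 0.03, "y": 0.004, "z": 0, "rx": 0, "ry": 0, "rz": -0.02, "claw": -1},
    {"x": 0.07, "y": 0.01, "z": 0, "rx": 0, "ry": 0, "rz": -0.04, "claw": -1},
    {"x": 0.11, "y": 0.015, "z": 0, "rx": 0, "ry": 0, "rz": -0.06, "claw": -1},
    {"x": 0.15, "y": 0.02, "z": 0, "rx": 0, "ry": 0, "rz": -0.08, "claw": -1},
    {"x": 0.19, "y": 0.026, "z": 0, "rx": 0, "ry": 0, "rz": -0.1, "claw": -1},
    {"x": 0.23, "y": 0.031, "z": 0, "rx": 0, "ry": 0, "rz": -0.115, "claw": -1},
    {"x": 0.255, "y": 0.035, "z": 0, "rx": 0, "ry": 0, "rz": -0.115, "claw": -1},
    {"x": 0.267, "y": 0.036, "z": 0, "rx": 0, "ry": 0, "rz": -0.115, "claw": -1},
    {"x": 0.267, "y": 0.036, "z": 0, "rx": 0, "ry": 0, "rz": -0.115, "claw": -1},
    {"x": 0.267, "y": 0.036, "z": 0, "rx": 0, "ry": 0, "rz": -0.115, "claw": -1},
    {"x": 0.267, "y": 0.036, "z": 0, "rx": 0, "ry": 0, "rz": -0.115, "claw": -1}
  ]
}}

```text
time: 16.73
tool_pos: [0.4692, 0.2362, 0.1849]
tool_rot: [-3.141, 0.001, 1.636]
contact_force: [0.1, -0.7, -1.1]
opening: 0.0563
grip_force: 12.0
```

```bash
python3 held.py 9
python3 - <<'E'
from h import *
# side look from the scene camera: egg and cup centres
im,de=read_camera('scene'); cv2.imwrite('pics/s9.png',cv2.resize(im[170:290,170:330],(800,600),interpolation=cv2.INTER_CUBIC))
E
```

```text
16.7333 [0.46923185 0.23620269 0.18489237] [-3.14085116e+00  6.68078681e-04  1.63601757e+00] [ 0.08512057 -0.67817406 -1.06195571] 0.0562953447992804 11.999848634004593
0.79 [243. 253. 391. 422.] [-0.21316504 -0.06029332 -0.0925196 ] [0.03260805 0.06068143 0.18650148]
15258 egg mid in tool, tilt [-0.0005  0.0002 -0.0155 -0.0741 -0.012 ] 0.00038805547885438133
go [0.4681, 0.2393, np.float64(0.18489237316356066), 1.64] xyz [ 0.0039 -0.0014  0.0003] r [-0.0002  0.0003 -0.0053] rows 0.1
go [0.4681, 0.2393, 0.103, 1.64] xyz [ 0.0039 -0.0014  0.1095] r [-0.0002  0.0003 -0.0053] rows 2.0
```

View pics/w9.png

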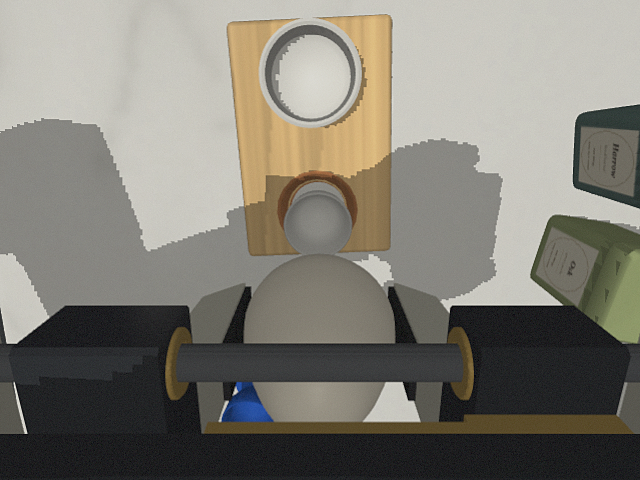

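Emit:
{"name": "step_arm", "arguments": {
  "steps": [
    {"x": 0.004, "y": -0.001, "z": 0.01, "rx": 0, "ry": 0, "rz": -0.005, "claw": -1},
    {"x": 0.004, "y": -0.001, "z": 0.03, "rx": 0, "ry": 0, "rz": -0.005, "claw": -1},
    {"x": 0.004, "y": -0.001, "z": 0.05, "rx": 0, "ry": 0, "rz": -0.005, "claw": -1},
    {"x": 0.004, "y": -0.001, "z": 0.07, "rx": 0, "ry": 0, "rz": -0.005, "claw": -1},
    {"x": 0.004, "y": -0.001, "z": 0.09, "rx": 0, "ry": 0, "rz": -0.005, "claw": -1},
    {"x": 0.004, "y": -0.001, "z": 0.105, "rx": 0, "ry": 0, "rz": -0.005, "claw": -1},
    {"x": 0.004, "y": -0.001, "z": 0.115, "rx": 0, "ry": 0, "rz": -0.005, "claw": -1},
    {"x": 0.004, "y": -0.001, "z": 0.122, "rx": 0, "ry": 0, "rz": -0.005, "claw": -1},
    {"x": 0.004, "y": -0.001, "z": 0.127, "rx": 0, "ry": 0, "rz": -0.005, "claw": -1},
    {"x": 0.004, "y": -0.001, "z": 0.132, "rx": 0, "ry": 0, "rz": -0.005, "claw": -1},
    {"x": 0.004, "y": -0.001, "z": 0.136, "rx": 0, "ry": 0, "rz": -0.005, "claw": -1},
    {"x": 0.004, "y": -0.001, "z": 0.136, "rx": 0, "ry": 0, "rz": -0.005, "claw": -1}
  ]
}}

```text
time: 17.88
tool_pos: [0.4683, 0.2408, 0.0829]
tool_rot: [-3.141, -0.0, 1.641]
contact_force: [-0.0, -0.4, -0.8]
opening: 0.0559
grip_force: 12.0
```

Emit:
{"name": "step_arm", "arguments": {
  "steps": [
    {"x": 0, "y": 0, "z": 0, "rx": 0, "ry": 0, "rz": 0, "claw": -1},
    {"x": 0, "y": 0, "z": 0.002, "rx": 0, "ry": 0, "rz": 0, "claw": -1},
    {"x": 0, "y": 0, "z": 0.004, "rx": 0, "ry": 0, "rz": 0, "claw": -1},
    {"x": 0, "y": 0, "z": 0.006, "rx": 0, "ry": 0, "rz": 0, "claw": -1},
    {"x": 0, "y": 0, "z": 0.007, "rx": 0, "ry": 0, "rz": 0, "claw": -1},
    {"x": 0, "y": 0, "z": 0.007, "rx": 0, "ry": 0, "rz": 0, "claw": -1}
  ]
}}

```text
time: 18.38
tool_pos: [0.4682, 0.2408, 0.0777]
tool_rot: [-3.141, 0.0, 1.642]
contact_force: [-0.7, -0.4, -1.0]
opening: 0.056
grip_force: 12.0
```

Emit:
{"name": "step_arm", "arguments": {
  "steps": [
    {"x": -0.0015, "y": 0, "z": 0, "rx": 0, "ry": 0, "rz": 0, "claw": -1},
    {"x": -0.0015, "y": 0, "z": 0.0015, "rx": 0, "ry": 0, "rz": 0, "claw": -1},
    {"x": -0.0015, "y": 0, "z": 0.003, "rx": 0, "ry": 0, "rz": 0, "claw": -1},
    {"x": -0.0015, "y": 0, "z": 0.004, "rx": 0, "ry": 0, "rz": 0, "claw": -1},
    {"x": -0.0015, "y": 0, "z": 0.004, "rx": 0, "ry": 0, "rz": 0, "claw": -1}
  ]
}}

```text
time: 18.8
tool_pos: [0.4683, 0.2397, 0.0746]
tool_rot: [-3.141, -0.0, 1.641]
contact_force: [0.6, -0.2, -1.6]
opening: 0.0566
grip_force: 12.0
```

Emit:
{"name": "step_arm", "arguments": {
  "steps": [
    {"x": 0, "y": 0, "z": 0.001, "rx": 0, "ry": 0, "rz": 0, "claw": -1},
    {"x": 0, "y": 0, "z": 0.001, "rx": 0, "ry": 0, "rz": 0, "claw": -1}
  ]
}}

```text
time: 18.97
tool_pos: [0.4684, 0.2397, 0.074]
tool_rot: [-3.141, -0.0, 1.641]
contact_force: [-0.3, 0.0, -1.1]
opening: 0.0563
grip_force: 12.0
```

Emit:
{"name": "step_arm", "arguments": {
  "steps": [
    {"x": 0, "y": 0, "z": 0.001, "rx": 0, "ry": 0, "rz": 0, "claw": -1},
    {"x": 0, "y": 0, "z": 0.001, "rx": 0, "ry": 0, "rz": 0, "claw": -1},
    {"x": 0, "y": 0, "z": 0.001, "rx": 0, "ry": 0, "rz": 0, "claw": -1}
  ]
}}

```text
time: 19.22
tool_pos: [0.4684, 0.2397, 0.0733]
tool_rot: [3.142, -0.0, 1.641]
contact_force: [-0.5, 0.4, -0.7]
opening: 0.056
grip_force: 12.0
```

Emit:
{"name": "step_arm", "arguments": {
  "steps": [
    {"x": 0, "y": 0, "z": 0.001, "rx": 0, "ry": 0, "rz": 0, "claw": -1},
    {"x": 0, "y": 0, "z": 0.001, "rx": 0, "ry": 0, "rz": 0, "claw": -1},
    {"x": 0, "y": 0, "z": 0.001, "rx": 0, "ry": 0, "rz": 0, "claw": -1}
  ]
}}

```text
time: 19.47
tool_pos: [0.4685, 0.2397, 0.0727]
tool_rot: [3.141, -0.0, 1.641]
contact_force: [1.4, -0.2, 1.1]
opening: 0.0563
grip_force: 12.0
```

Emit:
{"name": "step_arm", "arguments": {
  "steps": [
    {"x": 0, "y": 0, "z": 0.0007, "rx": 0, "ry": 0, "rz": 0, "claw": -1},
    {"x": 0, "y": 0, "z": 0.0007, "rx": 0, "ry": 0, "rz": 0, "claw": -1},
    {"x": 0, "y": 0, "z": 0.0007, "rx": 0, "ry": 0, "rz": 0, "claw": -1}
  ]
}}

```text
time: 19.72
tool_pos: [0.4687, 0.2398, 0.0725]
tool_rot: [3.141, -0.0, 1.641]
contact_force: [-0.7, -0.5, 2.5]
opening: 0.0563
grip_force: 12.0
```

Emit:
{"name": "step_arm", "arguments": {
  "squeeze": 4,
  "steps": [
    {"x": 0, "y": 0, "z": 0, "rx": 0, "ry": 0, "rz": 0, "claw": -1},
    {"x": 0, "y": 0, "z": 0, "rx": 0, "ry": 0, "rz": 0, "claw": -1},
    {"x": 0, "y": 0, "z": 0, "rx": 0, "ry": 0, "rz": 0, "claw": 0.24},
    {"x": 0, "y": 0, "z": 0, "rx": 0, "ry": 0, "rz": 0, "claw": 0.27},
    {"x": 0, "y": 0, "z": 0, "rx": 0, "ry": 0, "rz": 0, "claw": 0.3},
    {"x": 0, "y": 0, "z": 0, "rx": 0, "ry": 0, "rz": 0, "claw": 0.35},
    {"x": 0, "y": 0, "z": 0, "rx": 0, "ry": 0, "rz": 0, "claw": 0.42},
    {"x": 0, "y": 0, "z": 0, "rx": 0, "ry": 0, "rz": 0, "claw": 0.6},
    {"x": 0, "y": 0, "z": 0, "rx": 0, "ry": 0, "rz": 0, "claw": 0.8},
    {"x": 0, "y": 0, "z": 0, "rx": 0, "ry": 0, "rz": 0, "claw": 1},
    {"x": 0, "y": 0, "z": 0, "rx": 0, "ry": 0, "rz": 0, "claw": 1},
    {"x": 0, "y": 0, "z": 0, "rx": 0, "ry": 0, "rz": 0, "claw": 1}
  ]
}}

```text
time: 20.72
tool_pos: [0.4684, 0.2397, 0.0721]
tool_rot: [3.142, -0.0, 1.641]
contact_force: [0.3, -0.4, 0.4]
opening: 0.091
grip_force: 0.0
```

```bash
python3 held.py 10
```

```text
20.7167 [0.46842575 0.23969175 0.07207712] [ 3.14154693e+00 -6.04801691e-05  1.64145811e+00] [ 0.30916422 -0.43521115  0.41432909] 0.09095207633732305 0.0
0.68 [242. 252. 390. 434.] [-0.1268317  -0.04436182 -0.09216573] [0.03288883 0.0408939  0.0733345 ]
15856 egg mid in tool, tilt [-0.0008 -0.0005 -0.0153 -0.0811 -0.0309] 0.00041353398370809924
go [0.4681, 0.2393, np.float64(0.0720771219055897), 1.64] xyz [-0.0005 -0.0005  0.    ] r [ 0.0001 -0.0001  0.0019] rows 0.0
go [0.4681, 0.2393, 0.103, 1.64] xyz [-0.0005 -0.0005 -0.0412] r [ 0.0001 -0.0001  0.0019] rows 0.7
```

Emit:
{"name": "step_arm", "arguments": {
  "steps": [
    {"x": 0, "y": 0, "z": -0.01, "rx": 0, "ry": 0, "rz": 0, "claw": 1},
    {"x": 0, "y": 0, "z": -0.03, "rx": 0, "ry": 0, "rz": 0, "claw": 1},
    {"x": 0, "y": 0, "z": -0.06, "rx": 0, "ry": 0, "rz": 0, "claw": 1},
    {"x": 0, "y": 0, "z": -0.1, "rx": 0, "ry": 0, "rz": 0, "claw": 1},
    {"x": 0, "y": 0, "z": -0.14, "rx": 0, "ry": 0, "rz": 0, "claw": 1},
    {"x": 0, "y": 0, "z": -0.18, "rx": 0, "ry": 0, "rz": 0, "claw": 1},
    {"x": -0.03, "y": 0, "z": -0.22, "rx": 0, "ry": 0, "rz": 0, "claw": 1},
    {"x": -0.07, "y": 0, "z": -0.25, "rx": 0, "ry": 0, "rz": 0, "claw": 1},
    {"x": -0.11, "y": 0, "z": -0.25, "rx": 0, "ry": 0, "rz": 0, "claw": 1},
    {"x": -0.14, "y": 0, "z": -0.25, "rx": 0, "ry": 0, "rz": 0, "claw": 1},
    {"x": -0.15, "y": 0, "z": -0.25, "rx": 0, "ry": 0, "rz": 0, "claw": 1},
    {"x": -0.15, "y": 0, "z": -0.25, "rx": 0, "ry": 0, "rz": 0, "claw": 1}
  ]
}}

```text
time: 21.82
tool_pos: [0.4764, 0.1261, 0.2601]
tool_rot: [3.141, 0.0, 1.639]
contact_force: [-0.8, 0.3, 0.4]
opening: 0.0917
grip_force: 0.0
```

Run:
```python
from h import *
T=pose(); im,de=read_camera('wrist'); p,C=cam('wrist',T); P=cloud(p,C,de,np.ones((480,640),bool))
s,_=read_camera('scene')
c=cv2.resize(im[0:240,180:500],(640,480)); e=cv2.resize(s[170:270,180:280],(400,400),interpolation=cv2.INTER_CUBIC)
o=np.zeros((400,800,3),np.uint8); o[:,:400]=cv2.resize(c,(533,400))[:,60:460]; o[:,400:]=e; cv2.imwrite('pics/f.png',o)
g=np.array([.468,.2395]); d=np.hypot(*(P[:,:2]-g).T); E=P[(d<.034)&(P[:,2]>.075)&(P[:,2]<.16)]
print('top',np.percentile(E[:,2],99.5),E[E[:,2]>E[:,2].max()-.003].mean(0))
for z in [.085,.09,.1,.11,.12,.13]:
    S=E[abs(E[:,2]-z)<.003]
    if len(S)>5: print(z,len(S),circ(S).round(4))
R=P[(np.hypot(*(P[:,:2]-[.459,.341]).T)<.04)&(P[:,2]>.04)&(P[:,2]<.055)]; print('ramekin',(R.min(0)+R.max(0))/2)
```

```text
top 0.13780962417752826 [0.46743266 0.23880944 0.13751458]
0.09 80 [0.4682 0.2396 0.0281]
0.1 266 [0.468  0.2395 0.0266]
0.11 584 [0.4678 0.2393 0.0237]
0.12 712 [0.4676 0.239  0.0196]
0.13 1009 [0.4673 0.2388 0.0138]Traceback (most recent call last):
  File "<stdin>", line 11, in <module>
    return umr_minimum(a, axis, None, out, keepdims, initial, where)
ValueError: zero-size array to reduction operation minimum which has no identity
```

View pics/f.png

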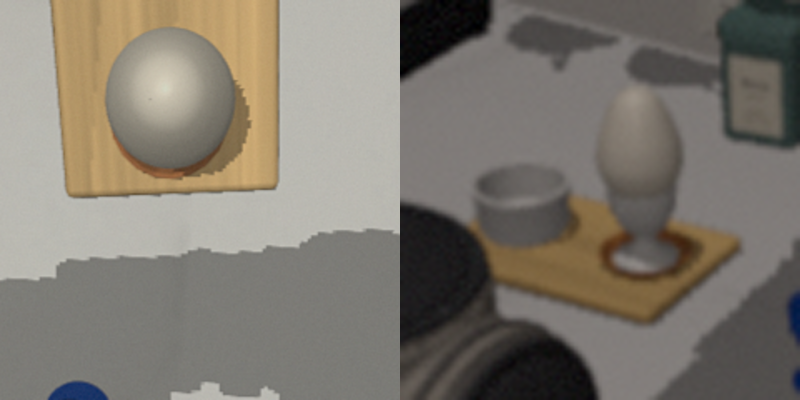

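The egg stands pointed end up in the cup. Its centre is about (0.468, 0.239) with a tilt of about 1.5°, and its top is at 0.138 m, as expected. The cup is inside the rim and the ramekin has not moved.

```bash
python3 -c "
from cell import robot
print(robot.hand_in())"
```

```text
the job is handed in; nothing more can be done
None
```

The job is handed in: the white egg cup stands inside the board's rim and the bigger egg sits in it, pointed end up and centred; the robot is clear, and I never touched the smaller egg, salt shaker or ramekin.

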